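# Sort steel offcuts into the sloping stock racks by section

## Task

Sort the two steel offcuts lying on the bench, one round pipe and one square tube, into the two sloping racks by their section: the round one into the V-shaped trough, the square one into the flat channel. Each must lie lengthwise in its trough, fully seated, and closed up against the piece already stored there, which stays down against its end stop. Leave the spray can and the flange where they stand.

Things in the scene. Friction and masses are not known exactly. Their poses are not given: they have to be found in the camera images.
- loose_pipe: round pipe offcut to be sorted: dark steel, 48 mm outside diameter, 65 mm long, hollow, about 0.18 kg, lying on its side on the bench. Origin: centre of one end face; its own z is the pipe's axis and runs from there to the other end.
- loose_pipe_mid (a point): middle of the loose pipe: on its axis, half way along (32.5 mm from either end, 24 mm from the outer surface).
- loose_tube: square tube offcut to be sorted: dark steel, 40 x 40 mm section, 73 mm long (along its own y), about 0.16 kg, lying on the bench. Origin: centre of its underside; z is up as it lies.
- loose_tube_mid (a point): middle of the loose square tube, 20 mm from its four long sides and 36.5 mm from either end.
- stored_pipe: the same kind of round pipe, 48 x 65 mm, loose, already lying lengthwise in the V trough with its lower end against the end stop. Origin: centre of one end face; own z is its axis.
- stored_pipe_mid (a point): middle of the stored pipe.
- stored_tube: the same kind of square tube, 40 x 40 x 73 mm, loose, already lying lengthwise in the channel with its lower end against the end stop. Origin: centre of its underside; own y is its length.
- stored_tube_mid (a point): middle of the stored square tube.
- vee_trough: V trough of one rack: steel angle iron, corner down, 45-degree legs 23 mm high, 26 mm to each side, 210 mm long. Origin: on the V's inner corner line at the inner face of the end stop (33 mm high) at the low end. x: up along the slope, 30 degrees above level; y: across; z: square to the slope, 30 degrees off vertical toward the robot. A seated pipe's axis is at z = 34 mm.
- channel_trough: flat trough of the other rack: steel channel, 47 mm clear width, flanges 10 mm high and 4 mm thick, 210 mm long. Origin: middle of the channel's floor at the inner face of the end stop (26 mm high) at the low end. x: up along the slope, 30 degrees above level; y: across; z: square to the slope, 30 degrees off vertical toward the robot. A seated tube's middle is at z = 20 mm.
- vee_stand: welded stand under the V trough, fixed: base plate 215 x 96 mm, two uprights. Low end toward the robot: trough floor 40 mm above the bench there, 145 mm at the high end. Origin: centre of its underside; x level, toward the high end. Either rack may stand left.
- channel_stand: welded stand under the flat channel, fixed, of the same size, slope and frame as the other.
- spray_can: spray can with a red cap, 67 mm diameter, 205 mm tall, standing loose behind the offcuts. Not to be disturbed. Origin: centre of its underside, z up.
- flange: round steel pipe flange, 94 mm diameter, 31 mm high, lying loose near the front edge of the bench. Not to be disturbed. Origin: centre of its underside.

How it is judged:
At the end, for the whole second after the job is handed in: Loose pipe seated in the V, loose tube in the channel: within 6 mm of the centre line, 5 mm of seated height, 0.12 rad lengthwise, at rest, gap to the stored piece under 10 mm; stored pieces seated within 10 mm of their stops; spray can upright, it and the flange moved under 30 mm (y of loose_pipe_mid in the frame of vee_trough between -0.006 and 0.006 m and z of loose_pipe_mid in the frame of vee_trough between 0.029 and 0.039 m and angle between the z axis of each of loose_pipe, stored_pipe and the x axis of vee_trough, either way round below 0.12 rad and linear speed of each of loose_pipe, loose_tube, stored_pipe, stored_tube below 0.01 m/s and distance between loose_pipe_mid and stored_pipe_mid below 0.075 m and y of loose_tube_mid in the frame of channel_trough between -0.006 and 0.006 m and z of loose_tube_mid in the frame of channel_trough between 0.015 and 0.025 m and angle between the y axis of each of loose_tube, stored_tube and the x axis of channel_trough, either way round below 0.12 rad and distance between loose_tube_mid and stored_tube_mid below 0.083 m and y of stored_pipe_mid in the frame of vee_trough between -0.006 and 0.006 m and z of stored_pipe_mid in the frame of vee_trough between 0.029 and 0.039 m and x of stored_pipe_mid in the frame of vee_trough below 0.042 m and y of stored_tube_mid in the frame of channel_trough between -0.006 and 0.006 m and z of stored_tube_mid in the frame of channel_trough between 0.015 and 0.025 m and x of stored_tube_mid in the frame of channel_trough below 0.0465 m and distance of each of spray_can, flange from where it was at the start of the episode below 0.03 m and angle between spray_can's own z axis and vertical below 0.2 rad); the robot touches nothing.
It also fails if it takes over 54 s, if anything falls off the work surface, if the arm or the gripper's body presses on something with over 40 N, if the wrist force passes 120 N, or if a joint passes its speed limit or range.

## Robot

A 6-joint arm with a two-finger parallel gripper is mounted at the origin on a cart in front of the work surface, level with it; the furniture and walls round the work are solid. World frame = base frame: x ahead of the robot, y to its left, z up, the work surface at z = 0. Lengths are in m, angles in rad, forces in N, time in s.
With the tool pointing down it reaches from about 0.375 to 0.975 m from the base axis. Payload 3.8 kg.
Tool frame: the origin (TCP) lies midway between the tips of the shut fingers; the grasp point (between the pads) lies 19 mm behind it; z points along the fingers, y is the direction in which the jaws open and shut (so a half turn about z gives the same grasp; the last joint's range is limited). The gripper opens to 85 mm and grips with 20 to 120 N. Pads are 22 mm wide; open, the fingers measure 114 mm over their backs; the gripper's body (76 mm by 85 mm) begins 54 mm behind the grasp point. The pads swing forward as they close: fully open they stand 13 mm farther back than shut.
Start: joints at [-1.156, 0.264, 1.604, -0, 1.274, -0.037], TCP at [0.295, -0.607, 0.231] pointing down, gripper open.
Joint ranges: [-2.63, 2.63], [-0.94, 2.18], [0.31, 2.57], [-1.31, 4.45], [0, 2.66], [-2.55, 2.55]. Speed limits (rad/s): [2.57, 2.57, 3.14, 3.14, 3.14, 3.14].

## Interface

Orientations are given as a rotation vector (axis times angle).
In Python, from workcell import bot gives the robot as it stands.
- The arm moves only by the tool drive_tool, never from a script. Its argument "deltas" is a list of rows, each an object with "hand": the opening, from 0 (shut) to 1 (fully open); "offset": the shift along the world's x, y, z in cm, a list of three; "angular": the turn, a rotation vector about the world's x, y, z in degrees, a list of three. A call has 1 to 8 rows; each row is the pose to reach, as a shift and turn from the pose commanded when the call began; what a row does not reach only later rows make up. A row lasts 1/8 s, in which the tool goes at most 62.5 mm and 10.7 degrees, less where a joint would pass 70% of its speed; a pose out of reach is approached as far as the arm can. A call with a gripper value outside its range is refused whole. The fingers move at their own pace and stop on an object; "force" is the grip in N (left out, the last holds). Time passes only in rows, so rows that repeat a pose let the fingers close. It gives the time, the measured TCP pose, the force and the opening at its end, in the units of the state.
- bot.read_state(): the state, without advancing time (a new reading comes with each control period).
- bot.read_camera(name): name is "scene" or "top"; returns a dict with "frame" (400x640x3 uint8, blue, green, red), "mtx" (3x3 intrinsics, pixels), "k1" (the pictures are not rectified: a ray, as slopes to the right and down, at radius r is drawn at 1 + k1 r^2 times it, then the intrinsics apply), "R" (3x3) and "t" (3): a world point X has camera coordinates R X + t. Camera axes: x right, y down, z forward; pixel columns grow to the right and rows downward; lengths in m; the calibration is good to about 2 mm. A picture is of the moment at which its call begins. There is no depth.
- bot.finish_job(): hands the job in, once; it reports no verdict.
The state is a dict: "time": time; "q": joint angles; "joint_vel": joint speeds; "joint_torque": joint torques, N m; "tool_pos": TCP position; "tcp_rot": TCP orientation; "wrist_force": force on the tool from outside, world axes, zero at the start; "torque": the same for the moment, N m; "width": opening from 0.0 (shut) to 1.0 (fully open).
Only numpy, scipy, OpenCV 4.12 (cv2) and the standard library are available. Lean on these libraries where they do the work, as an engineer would, in place of code of your own. Each camera call takes 0.05 s, during which the arm holds its last target. There are 200 camera calls.

## Working session

There is one attempt and no reset: what is moved stays moved. The work goes in short steps, Python scripts to look and compute and a tool call to move; the robot and the scene stay as the last step left them, time stands still between calls to the robot, and variables do not carry over. Pictures are saved under pics/ and viewed, about 8 in all and at most 12, crops included, and the job is handed in when it is done.

Besides the shell and the picture viewer there is one more tool, called after ">>>" by a JSON object that holds its "method" and its "body". drive_tool: Moves the arm, as the interface text tells. Its arguments: {"type":"object","properties":{"deltas":{"type":"array"},"force":{"type":"number"}},"required":["deltas"]}

```bash
mkdir -p pics
cat > h.py <<'E'
import numpy as np, cv2
from scipy.spatial.transform import Rotation as Rn
from workcell import bot
def cam(n):
    c=bot.read_camera(n); c['R']=np.array(c['R']);c['t']=np.array(c['t']);c['mtx']=np.array(c['mtx']);return c
def ray(c,uv):
    s=cv2.undistortPoints(np.array([[uv]],float),c['mtx'],np.array([c['k1'],0,0,0.]))[0,0]
    return -c['R'].T@c['t'], c['R'].T@np.array([*s,1])
def onz(c,uv,z):
    o,d=ray(c,uv); return o+d*(z-o[2])/d[2]
def proj(c,X):
    return cv2.projectPoints(np.array(X,float).reshape(-1,3),cv2.Rodrigues(c['R'])[0],c['t'],c['mtx'],np.array([c['k1'],0,0,0.]))[0][:,0]
E
python3 - <<'E'
from h import *
for n in('scene','top'):
    c=cam(n);cv2.imwrite(f'pics/{n}0.png',cv2.resize(c['frame'],(800,500)))
    np.save(f'pics/{n}0.npy',c,allow_pickle=True); print(n,-c['R'].T@c['t'],c['R'][2],c['k1'],c['mtx'][0,0])
print(bot.read_state())
E
```

```text
scene [-0.03351967 -0.62629494  0.5550185 ] [ 0.58233743  0.62656536 -0.51797583] -0.05923534183001234 395.7209723347114
top [ 0.38156681 -0.05211423  0.93287618] [ 0.17523039  0.01738592 -0.98437393] -0.02566907441464631 378.15018865737636
{'time': 0.1, 'q': array([-1.15589944e+00,  2.64706894e-01,  1.60528393e+00,  8.05637936e-07,
        1.27374155e+00, -3.69128789e-02]), 'joint_vel': array([ 0.00110696, -0.0010387 , -0.00239911,  0.00021406,  0.00187327,
        0.00057038]), 'joint_torque': array([ 9.67207711e-05, -5.16707432e+01, -3.68590772e+01, -1.27748676e-04,
        6.36379104e-03,  8.79188093e-06]), 'tool_pos': array([ 0.29441048, -0.60663482,  0.23004186]), 'tcp_rot': array([-3.05972217e+00, -7.03209000e-01,  6.29830175e-04]), 'wrist_force': array([-0.24023601, -0.13704379, -1.07652809]), 'torque': array([0.00815842, 0.0028107 , 0.00344418]), 'width': 0.9984562938889247}
```

View pics/scene0.png

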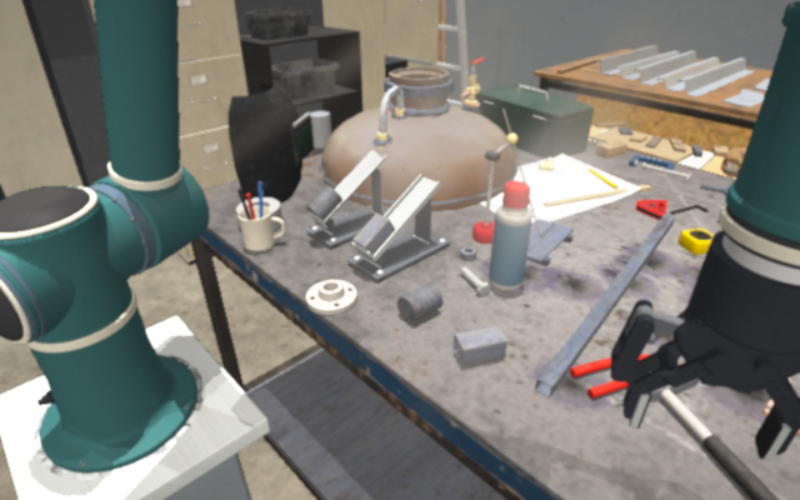

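View pics/top0.png

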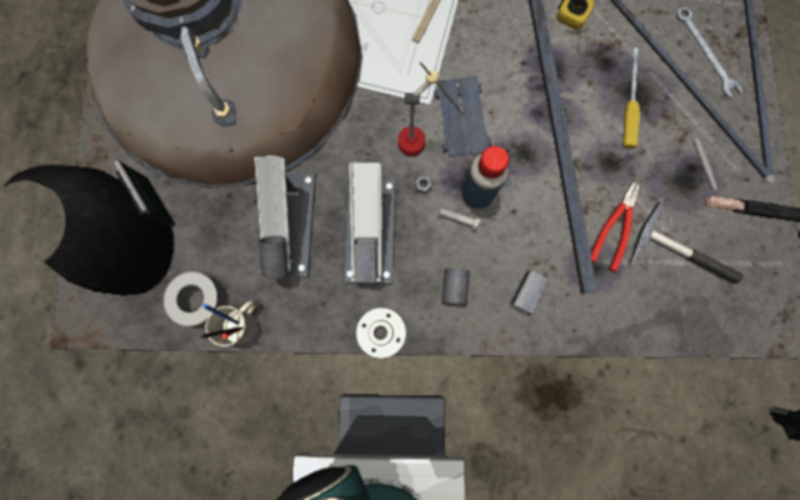

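The scene view shows the pipe at about (420,303), the tube at (480,345) and the two racks at (345,200) and (400,225). The top view shows the pipe at (455,287), the tube at (529,292), the racks at x≈272 and x≈366, the flange at (381,332) and the can at (487,175). Next I'll zoom in on the racks and parts.

Run:
```python
from h import *
t=np.load('pics/top0.npy',allow_pickle=True).item()['frame'];s=np.load('pics/scene0.npy',allow_pickle=True).item()['frame']
a=cv2.resize(t[120:260,195:445],(800,448),interpolation=3)
b=cv2.resize(s[110:300,235:415],None,fx=3.1,fy=3.1,interpolation=3)
cv2.imwrite('pics/ta.png',a);cv2.imwrite('pics/sb.png',b)
```

```text
(no output)
```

View pics/ta.png

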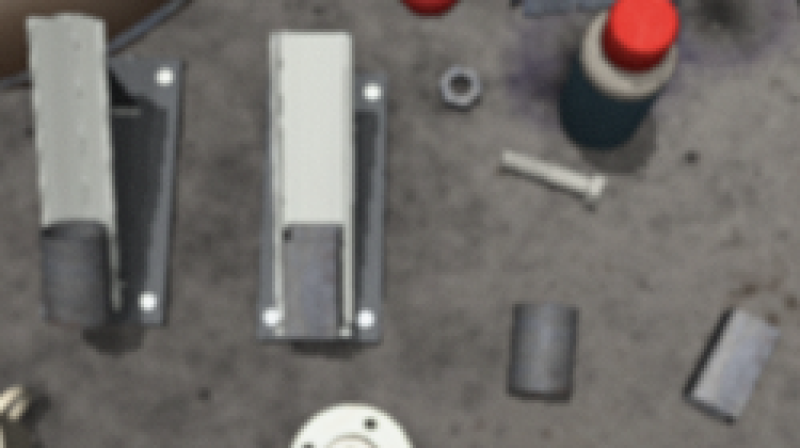

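View pics/sb.png

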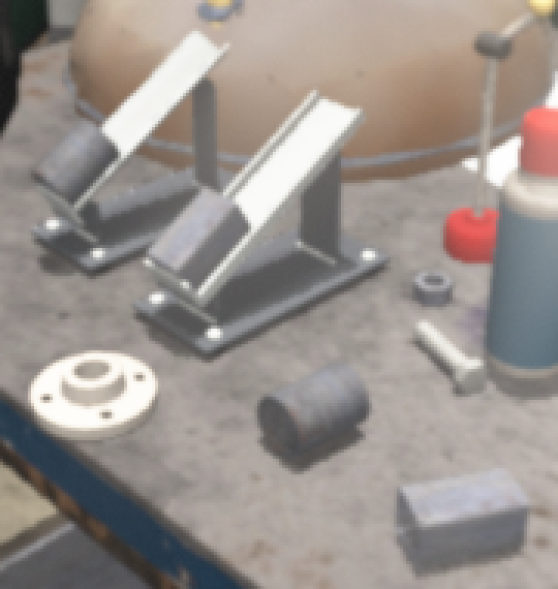

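Left rack holds the pipe (V trough), right rack holds the tube (channel). Measuring corners from these crops.

```bash
cat >> h.py <<'E'
def tri(c1,p1,c2,p2):
    o1,d1=ray(c1,p1);o2,d2=ray(c2,p2);d1/=np.linalg.norm(d1);d2/=np.linalg.norm(d2)
    s=np.linalg.lstsq(np.c_[d1,-d2],o2-o1,rcond=None)[0];a=o1+d1*s[0];b=o2+d2*s[1]
    return (a+b)/2,np.linalg.norm(a-b)
E
python3 - <<'E'
from h import *
np.set_printoptions(precision=4,suppress=True)
T=np.load('pics/top0.npy',allow_pickle=True).item();S=np.load('pics/scene0.npy',allow_pickle=True).item()
ft=lambda u,v:(u/3.2+195-.5,v/3.2+120-.5); fs=lambda u,v:(u/3.1+235-.5,v/3.1+110-.5)
for n,a,b in [('chHL',(271,33),(316,93)),('chHR',(352,33),(361,111)),('stTubeTopUL',(285,226),(212,188)),('stTubeUR',(340,226),(248,213)),('bolt FL',(272,317),(157,299)),('bolt FR',(366,318),(213,333)),('bolt BR',(372,91),(369,256)),
  ('VHL',(28,17),(194,32)),('VHR',(105,15),(229,46)),('Vbolt FR',(148,301),(97,255)),]:
    p,e=tri(T,ft(*a),S,fs(*b));print(n,p,round(e,4))
z=lambda n,uv,h:print(n,onz(T,ft(*uv),h))
z('chHL',(271,33),.154);z('chHR',(352,33),.154)
z('boltFL',(272,317),.012);z('boltFR',(366,318),.012);z('boltBR',(372,91),.012)
z('VHL',(28,17),.165);z('VHR',(105,15),.165);z('VboltF',(148,301),.012);z('VboltB',(165,77),.012)
z('stP UL',(42,224),.04+.0325+.034*.866);z('stP UR',(107,224),.04+.0325+.034*.866)
# loose items: dark-mask contours
f=T['frame'];print('pipe corners @24mm')
for p in [(513,306),(577,306),(574,398),(511,394)]: print(onz(T,ft(*p),.024))
print('tube top corners @40')
for p in [(733,308),(780,329),(733,420),(690,396)]: print(onz(T,ft(*p),.040))
z('flange',(351,450),.02);z('cap',(644,32),.2)
print('tube scene top corners')
for p in [(400,489),(503,470),(527,507),(412,527)]: print(onz(S,fs(*p),.040))
E
```

```text
chHL [0.6734 0.0532 0.148 ] 0.0012
chHR [ 0.6725 -0.0014  0.1489] 0.0038
stTubeTopUL [0.547  0.045  0.1049] 0.0031
stTubeUR [0.5499 0.0067 0.0955] 0.0015
bolt FL [0.4956 0.0624 0.0132] 0.0005
bolt FR [ 0.4951 -0.0093  0.014 ] 0.0008
bolt BR [ 0.6768 -0.0108  0.0119] 0.0001
VHL [0.6791 0.218  0.1591] 0.0026
VHR [0.6793 0.1665 0.1592] 0.0063
Vbolt FR [0.5068 0.1594 0.0108] 0.0005
chHL [0.6716 0.0521 0.154 ]
chHR [ 0.672  -0.0029  0.154 ]
boltFL [0.4956 0.0627 0.012 ]
boltFR [ 0.4957 -0.0095  0.012 ]
boltBR [ 0.6768 -0.0108  0.012 ]
VHL [0.6779 0.2152 0.165 ]
VHR [0.6796 0.163  0.165 ]
VboltF [0.5068 0.159  0.012 ]
VboltB [0.6871 0.1546 0.012 ]
stP UL [0.5484 0.2164 0.1019]
stP UR [0.5489 0.1702 0.1019]
pipe corners @24mm
[ 0.5046 -0.1211  0.024 ]
[ 0.5052 -0.1695  0.024 ]
[ 0.4359 -0.1665  0.024 ]
[ 0.4383 -0.1195  0.024 ]
tube top corners @40
[ 0.5028 -0.2831  0.04  ]
[ 0.4875 -0.3173  0.04  ]
[ 0.4203 -0.2803  0.04  ]
[ 0.4374 -0.2494  0.04  ]
flange [ 0.3954 -0.0005  0.02  ]
cap [ 0.6572 -0.1914  0.2   ]
tube scene top corners
[ 0.4364 -0.254   0.04  ]
[ 0.4981 -0.2881  0.04  ]
[ 0.4803 -0.3201  0.04  ]
[ 0.4152 -0.2821  0.04  ]
```

>>> {"method": "drive_tool", "body": {"deltas": [{"hand": 1, "offset": [3, 5, 0], "angular": [0, 0, -8]}, {"hand": 1, "offset": [6, 11, -2], "angular": [0, 0, -17]}, {"hand": 1, "offset": [9, 16, -4], "angular": [0, 0, -26]}, {"hand": 1, "offset": [12, 22, -6], "angular": [0, 0, -35]}, {"hand": 1, "offset": [15, 28, -8], "angular": [0, 0, -44]}, {"hand": 1, "offset": [16.6, 32.3, -10], "angular": [0, 0, -54]}, {"hand": 1, "offset": [16.6, 32.3, -11], "angular": [0, 0, -55]}, {"hand": 1, "offset": [16.6, 32.3, -11], "angular": [0, 0, -55]}]}}

```text
time: 1.1
tool_pos: [0.4598, -0.2833, 0.1198]
tcp_rot: [-3.041, 0.785, 0.005]
wrist_force: [0.7, -0.2, 0.0]
width: 0.997
```

Run:
```python
from h import *
s=bot.read_state();print(s['tool_pos'],Rn.from_rotvec(s['tcp_rot']).as_matrix().round(3),s['q'])
t=cam('top')['frame'];s=cam('scene')['frame']
a=cv2.resize(t[170:260,320:460],(560,360),interpolation=3)
b=cv2.resize(s[200:310,290:430],(560,440),interpolation=3)
cv2.imwrite('pics/g1.png',np.vstack([a[:, :400],b[:,:400]])[:600] if 0 else np.hstack([cv2.resize(a,(400,257)),cv2.resize(b,(400,314))[:257]]))
```

```text
[ 0.45977276 -0.28331558  0.11977915] [[ 0.875 -0.484 -0.003]
 [-0.484 -0.875  0.001]
 [-0.003  0.    -1.   ]] [-5.98036448e-01  1.09954782e-01  2.00275218e+00 -6.11475297e-04
  1.03190722e+00  1.47804199e+00]
```

View pics/g1.png

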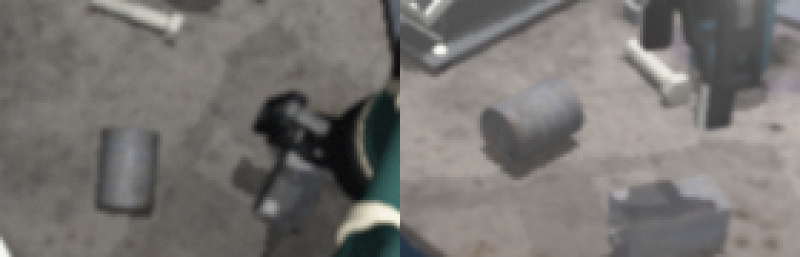

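The gripper hangs over the tube, with its shadow on the tube's top face, and the jaws are square to the tube. Descending and gripping.

>>> {"method": "drive_tool", "body": {"deltas": [{"hand": 1, "offset": [0, 0, -4], "angular": [0, 0, 0]}, {"hand": 1, "offset": [0, 0, -7.5], "angular": [0, 0, 0]}, {"hand": 1, "offset": [0, 0, -9.5], "angular": [0, 0, 0]}, {"hand": 1, "offset": [0, 0, -10.8], "angular": [0, 0, 0]}, {"hand": 0.7, "offset": [0, 0, -10.8], "angular": [0, 0, 0]}, {"hand": 0.5, "offset": [0, 0, -10.8], "angular": [0, 0, 0]}, {"hand": 0.2, "offset": [0, 0, -10.8], "angular": [0, 0, 0]}, {"hand": 0.2, "offset": [0, 0, -10.8], "angular": [0, 0, 0]}], "force": 60}}

```text
time: 2.2
tool_pos: [0.4621, -0.2853, 0.0149]
tcp_rot: [3.04, -0.789, 0.005]
wrist_force: [-0.1, -1.1, 4.5]
width: 0.456
```

>>> {"method": "drive_tool", "body": {"deltas": [{"hand": 0.2, "offset": [0, 0, 0], "angular": [0, 0, 0]}, {"hand": 0.2, "offset": [0, 0, 0], "angular": [0, 0, 0]}, {"hand": 0.2, "offset": [0, 0, 4], "angular": [0, 0, 0]}, {"hand": 0.2, "offset": [0, 0, 9], "angular": [0, 0, 0]}, {"hand": 0.2, "offset": [0, 0, 14], "angular": [0, 0, 0]}, {"hand": 0.2, "offset": [0, 0, 18], "angular": [0, 0, 0]}, {"hand": 0.2, "offset": [0, 0, 18], "angular": [0, 0, 0]}]}}

```text
time: 3.08
tool_pos: [0.4629, -0.2856, 0.1975]
tcp_rot: [3.038, -0.789, 0.012]
wrist_force: [-0.6, -0.4, -1.7]
width: 0.454
```

Run:
```python
from h import *
c=cam('scene');cv2.imwrite('pics/g2.png',cv2.resize(c['frame'][100:300,240:520],(560,400)))
np.save('pics/g2.npy',c,allow_pickle=True)
s=bot.read_state();print(s['tool_pos'],s['wrist_force'],proj(c,s['tool_pos']))
```

```text
[ 0.46139267 -0.2846125   0.19464767] [-0.47925    -0.46847308 -2.5056138 ] [[390.97815236 201.14688615]]
```

View pics/g2.png

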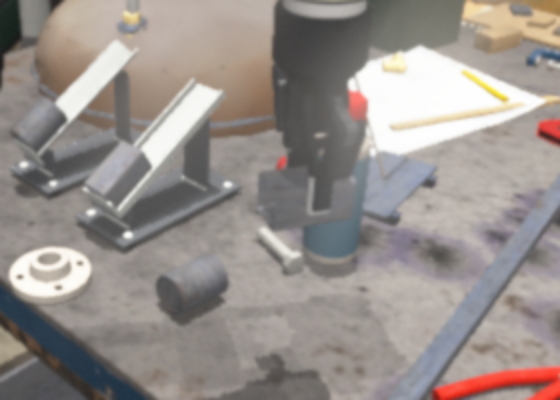

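Run:
```python
from h import *
c=np.load('pics/g2.npy',allow_pickle=True).item()
L=np.array([.872,-.489,0]);W=np.array([.489,.872,0])
C=np.array([.4614,-.2846,.1946+.006])
f=cv2.resize(c['frame'][165:230,350:440],None,fx=8,fy=8,interpolation=3)
for off,col in[(0,(0,255,0))]:
  for l in(-.0365,.0365):
    for w in(-.02,.02):
      for h in(-.02,.02):
        p=proj(c,C+L*(l+off)+W*w+[0,0,h])[0];print(l,w,h,p.round(1))
        cv2.circle(f,tuple(((p-[350,165]+.5)*8).astype(int)),4,col,-1)
cv2.imwrite('pics/g3.png',f)
```

```text
-0.0365 -0.02 -0.02 [375. 217.]
-0.0365 -0.02 0.02 [376.6 196.8]
-0.0365 0.02 -0.02 [366.8 204.9]
-0.0365 0.02 0.02 [368.1 185.3]
0.0365 -0.02 -0.02 [414.2 211. ]
0.0365 -0.02 0.02 [417.  191.1]
0.0365 0.02 -0.02 [404.5 199.5]
0.0365 0.02 0.02 [406.9 180.2]
```

View pics/g3.png

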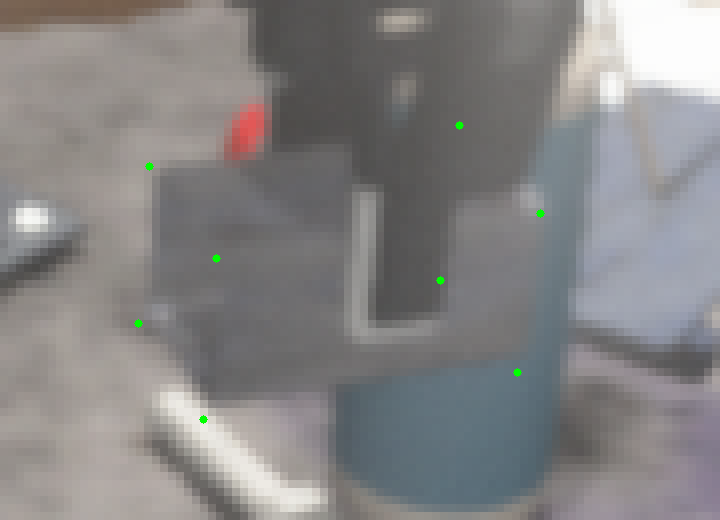

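Tube held squarely near its middle: predicted corners fit within ~1.5 px. Working out the transfer.

Run:
```python
from h import *
s=bot.read_state();p=s['tool_pos'];R0=Rn.from_rotvec(s['tcp_rot']);print(p,R0.as_matrix()[:,0])
R1=Rn.from_euler('y',-30,degrees=True)*Rn.from_euler('z',28.7,degrees=True)
pre=np.array([.5628,.0258,.1606])
print('off',(pre-p)*100,R1.as_rotvec(degrees=True))
```

```text
[ 0.46139267 -0.2846125   0.19464767] [ 0.87377948 -0.48631208  0.00315972]
off [10.14073318 31.04124988 -3.4047671 ] [ -7.51217976 -29.36436781  28.03583652]
```

>>> {"method": "drive_tool", "body": {"deltas": [{"hand": 0.2, "offset": [1, 4, 1], "angular": [0, 0, 4]}, {"hand": 0.2, "offset": [2, 9, 2], "angular": [-1, -4, 8]}, {"hand": 0.2, "offset": [4, 14, 2], "angular": [-2, -8, 12]}, {"hand": 0.2, "offset": [5, 19, 2], "angular": [-3.8, -14.7, 17]}, {"hand": 0.2, "offset": [7, 24, 2], "angular": [-5.2, -20, 22]}, {"hand": 0.2, "offset": [9, 28, 1], "angular": [-6.4, -25, 26]}, {"hand": 0.2, "offset": [10, 31, 0], "angular": [-7.5, -29.4, 28]}, {"hand": 0.2, "offset": [10, 31, -2], "angular": [-7.5, -29.4, 28]}]}}

```text
time: 4.12
tool_pos: [0.5577, 0.0279, 0.1691]
tcp_rot: [-3.033, 0.006, -0.806]
wrist_force: [0.2, -0.2, -1.7]
width: 0.452
```

>>> {"method": "drive_tool", "body": {"deltas": [{"hand": 0.2, "offset": [0, 0, -1], "angular": [0, 0, 0]}, {"hand": 0.2, "offset": [0, 0, -1], "angular": [0, 0, 0]}, {"hand": 0.2, "offset": [0, 0, -1], "angular": [0, 0, 0]}]}}

```text
time: 4.5
tool_pos: [0.5611, 0.0253, 0.1636]
tcp_rot: [-3.032, 0.013, -0.814]
wrist_force: [0.8, -0.7, -2.1]
width: 0.453
```

Run:
```python
from h import *
np.set_printoptions(precision=4,suppress=True)
c=cam('scene');t=cam('top')
s=bot.read_state();R=Rn.from_rotvec(s['tcp_rot']).as_matrix();p=s['tool_pos'];print(p,s['wrist_force'],R,s['q'])
a=cv2.resize(t['frame'][100:245,180:340],None,fx=2.6,fy=2.6,interpolation=3)
b=cv2.resize(c['frame'][100:245,240:390],None,fx=2.6,fy=2.6,interpolation=3)
cv2.imwrite('pics/p1.png',np.hstack([a,b]))
```

```text
[0.5615 0.0253 0.1644] [ 0.0071 -0.0998 -2.1878] [[ 0.8649 -0.0075  0.5019]
 [-0.0086 -1.     -0.0002]
 [ 0.5019 -0.0042 -0.8649]] [ 0.0012 -0.1964  2.3001 -0.0016  0.5121  1.5818]
```

View pics/p1.png

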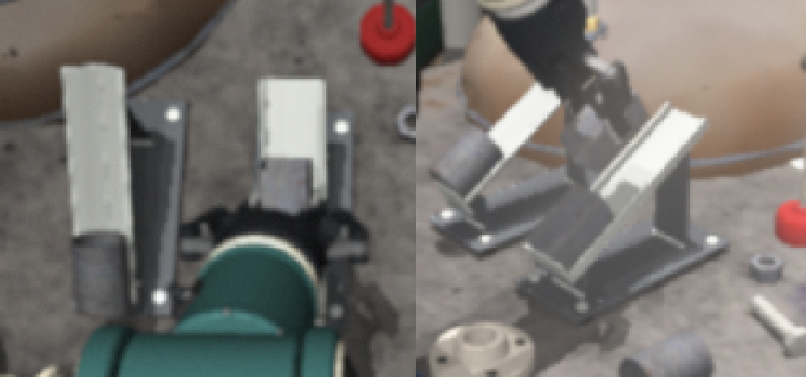

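Top and scene views show the held tube above the channel, aligned with it and uphill of the stored tube. Its slight leftward offset in the top view is parallax. Lowering along the normal.

>>> {"method": "drive_tool", "body": {"deltas": [{"hand": 0.2, "offset": [1.0, 0.05, -1.8], "angular": [0, 0, 0]}, {"hand": 0.2, "offset": [1.8, 0.05, -3.2], "angular": [0, 0, 0]}, {"hand": 0.2, "offset": [2.3, 0.05, -4.1], "angular": [0, 0, 0]}, {"hand": 0.2, "offset": [2.6, 0.05, -4.6], "angular": [0, 0, 0]}, {"hand": 0.2, "offset": [2.8, 0.05, -5.0], "angular": [0, 0, 0]}, {"hand": 0.2, "offset": [2.8, 0.05, -5.0], "angular": [0, 0, 0]}]}}

```text
time: 5.35
tool_pos: [0.5889, 0.0262, 0.1135]
tcp_rot: [-3.032, 0.012, -0.814]
wrist_force: [0.4, 1.0, -2.0]
width: 0.458
```

>>> {"method": "drive_tool", "body": {"deltas": [{"hand": 0.2, "offset": [0.1, 0, -0.2], "angular": [0, 0, 0]}, {"hand": 0.2, "offset": [0.2, 0, -0.35], "angular": [0, 0, 0]}, {"hand": 0.2, "offset": [0.2, 0, -0.35], "angular": [0, 0, 0]}]}}

```text
time: 5.72
tool_pos: [0.5893, 0.0263, 0.113]
tcp_rot: [-3.033, 0.011, -0.812]
wrist_force: [-37.0, -1.0, 36.3]
width: 0.462
```

Contact came at ~50 N, about 5 mm above the expected height. Easing off, then probing sideways to find out whether the tube is between the flanges.

>>> {"method": "drive_tool", "body": {"deltas": [{"hand": 0.2, "offset": [-0.15, 0, 0.26], "angular": [0, 0, 0]}, {"hand": 0.2, "offset": [-0.15, 0, 0.26], "angular": [0, 0, 0]}]}}

```text
time: 5.98
tool_pos: [0.5896, 0.0263, 0.1133]
tcp_rot: [-3.031, 0.012, -0.816]
wrist_force: [-4.0, 1.8, 8.5]
width: 0.455
```

>>> {"method": "drive_tool", "body": {"deltas": [{"hand": 0.2, "offset": [0, 0.2, 0], "angular": [0, 0, 0]}, {"hand": 0.2, "offset": [0, 0.4, 0], "angular": [0, 0, 0]}, {"hand": 0.2, "offset": [0, 0.5, 0], "angular": [0, 0, 0]}, {"hand": 0.2, "offset": [0, 0.5, 0], "angular": [0, 0, 0]}]}}

```text
time: 6.48
tool_pos: [0.59, 0.0296, 0.1135]
tcp_rot: [-3.034, 0.012, -0.816]
wrist_force: [-6.7, -10.2, 8.7]
width: 0.456
```

>>> {"method": "drive_tool", "body": {"deltas": [{"hand": 0.2, "offset": [0, -0.3, 0], "angular": [0, 0, 0]}, {"hand": 0.2, "offset": [0, -0.6, 0], "angular": [0, 0, 0]}, {"hand": 0.2, "offset": [0, -0.9, 0], "angular": [0, 0, 0]}, {"hand": 0.2, "offset": [0, -1.0, 0], "angular": [0, 0, 0]}, {"hand": 0.2, "offset": [0, -1.0, 0], "angular": [0, 0, 0]}]}}

```text
time: 7.1
tool_pos: [0.5903, 0.0228, 0.1138]
tcp_rot: [-3.029, 0.013, -0.816]
wrist_force: [-6.0, 8.5, 8.4]
width: 0.459
```

The stops at y≈.0296 and .0228 give a ±3.4 mm width, so the tube is between the flanges on the floor. Recentring, then sliding downhill to meet the stored tube.

>>> {"method": "drive_tool", "body": {"deltas": [{"hand": 0.2, "offset": [0, 0.3, 0], "angular": [0, 0, 0]}, {"hand": 0.2, "offset": [0, 0.5, 0], "angular": [0, 0, 0]}, {"hand": 0.2, "offset": [-0.17, 0.5, -0.1], "angular": [0, 0, 0]}, {"hand": 0.2, "offset": [-0.35, 0.5, -0.2], "angular": [0, 0, 0]}, {"hand": 0.2, "offset": [-0.43, 0.5, -0.25], "angular": [0, 0, 0]}, {"hand": 0.2, "offset": [-0.43, 0.5, -0.25], "angular": [0, 0, 0]}]}}

```text
time: 7.85
tool_pos: [0.5872, 0.0263, 0.112]
tcp_rot: [-3.03, 0.011, -0.821]
wrist_force: [0.4, -0.4, 5.3]
width: 0.454
```

>>> {"method": "drive_tool", "body": {"deltas": [{"hand": 0.2, "offset": [-0.17, 0, -0.1], "angular": [0, 0, 0]}, {"hand": 0.2, "offset": [-0.35, 0, -0.2], "angular": [0, 0, 0]}, {"hand": 0.2, "offset": [-0.35, 0, -0.2], "angular": [0, 0, 0]}]}}

```text
time: 8.22
tool_pos: [0.5835, 0.0264, 0.1099]
tcp_rot: [-3.03, 0.012, -0.82]
wrist_force: [0.6, 1.6, 5.6]
width: 0.458
```

>>> {"method": "drive_tool", "body": {"deltas": [{"hand": 0.2, "offset": [-0.17, 0, -0.1], "angular": [0, 0, 0]}, {"hand": 0.2, "offset": [-0.35, 0, -0.2], "angular": [0, 0, 0]}, {"hand": 0.2, "offset": [-0.35, 0, -0.2], "angular": [0, 0, 0]}]}}

```text
time: 8.6
tool_pos: [0.5808, 0.0264, 0.1084]
tcp_rot: [-3.029, 0.012, -0.823]
wrist_force: [5.4, 0.7, 4.8]
width: 0.457
```

>>> {"method": "drive_tool", "body": {"deltas": [{"hand": 0.2, "offset": [-0.17, 0, -0.1], "angular": [0, 0, 0]}, {"hand": 0.2, "offset": [-0.26, 0, -0.15], "angular": [0, 0, 0]}, {"hand": 0.2, "offset": [-0.26, 0, -0.15], "angular": [0, 0, 0]}]}}

```text
time: 8.98
tool_pos: [0.5805, 0.0264, 0.1089]
tcp_rot: [-3.027, 0.013, -0.83]
wrist_force: [9.6, 0.2, 5.4]
width: 0.455
```

Upslope contact force, ~11 N, has built up: the tube is closed against the stored one. Releasing and retreating along the normal.

>>> {"method": "drive_tool", "body": {"deltas": [{"hand": 0.6, "offset": [0, 0, 0], "angular": [0, 0, 0]}, {"hand": 0.8, "offset": [0, 0, 0], "angular": [0, 0, 0]}, {"hand": 1, "offset": [0, 0, 0], "angular": [0, 0, 0]}, {"hand": 1, "offset": [0, 0, 0], "angular": [0, 0, 0]}, {"hand": 1, "offset": [-1.5, 0, 2.6], "angular": [0, 0, 0]}, {"hand": 1, "offset": [-3.5, 0, 6.0], "angular": [0, 0, 0]}, {"hand": 1, "offset": [-5, 0, 9], "angular": [0, 0, 0]}]}}

```text
time: 9.85
tool_pos: [0.5243, 0.0262, 0.1949]
tcp_rot: [-3.032, 0.012, -0.812]
wrist_force: [0.7, 0.7, 0.8]
width: 1.001
```

Run:
```python
from h import *
np.set_printoptions(precision=4,suppress=True)
s=bot.read_state();p=s['tool_pos'];R0=Rn.from_rotvec(s['tcp_rot']);print(p,R0.as_matrix()[:,0])
# target: pointing down, tool x yaw -1.7deg above pipe
y=np.radians(-1.7);Rt=np.array([[np.cos(y),np.sin(y),0],[np.sin(y),-np.cos(y),0],[0,0,-1]])
print((np.array([.471,-.144,.13])-p)*100,(Rn.from_matrix(Rt)*R0.inv()).as_rotvec(degrees=True))
```

```text
[0.5243 0.0262 0.1949] [ 0.8661 -0.0078  0.4998]
[ -5.3291 -17.0235  -6.4881] [ 0.3172 29.9849 -1.2275]
```

>>> {"method": "drive_tool", "body": {"deltas": [{"hand": 1, "offset": [-1, -2, 0], "angular": [0, 7, 0]}, {"hand": 1, "offset": [-2.5, -6, 0], "angular": [0, 15, -0.6]}, {"hand": 1, "offset": [-4, -11, -1], "angular": [0, 23, -1]}, {"hand": 1, "offset": [-5.3, -15, -3], "angular": [0.3, 30, -1.2]}, {"hand": 1, "offset": [-5.3, -17, -5], "angular": [0.3, 30, -1.2]}, {"hand": 1, "offset": [-5.3, -17, -6.5], "angular": [0.3, 30, -1.2]}, {"hand": 1, "offset": [-5.3, -17, -6.5], "angular": [0.3, 30, -1.2]}]}}

```text
time: 10.72
tool_pos: [0.4707, -0.1427, 0.1276]
tcp_rot: [-3.14, 0.046, 0.005]
wrist_force: [0.4, 0.4, 0.1]
width: 1.0
```

Run:
```python
from h import *
np.set_printoptions(precision=4,suppress=True)
c=cam('scene');t=cam('top');s=bot.read_state();print(s['tool_pos'],Rn.from_rotvec(s['tcp_rot']).as_matrix())
a=cv2.resize(t['frame'][100:245,180:340],None,fx=2.6,fy=2.6,interpolation=3)
b=cv2.resize(c['frame'][100:245,240:390],None,fx=2.6,fy=2.6,interpolation=3)
cv2.imwrite('pics/p2.png',np.hstack([a,b]))
```

```text
[ 0.4722 -0.1429  0.1296] [[ 0.9996 -0.0283  0.0007]
 [-0.0283 -0.9996  0.0001]
 [ 0.0007 -0.0001 -1.    ]]
```

View pics/p2.png

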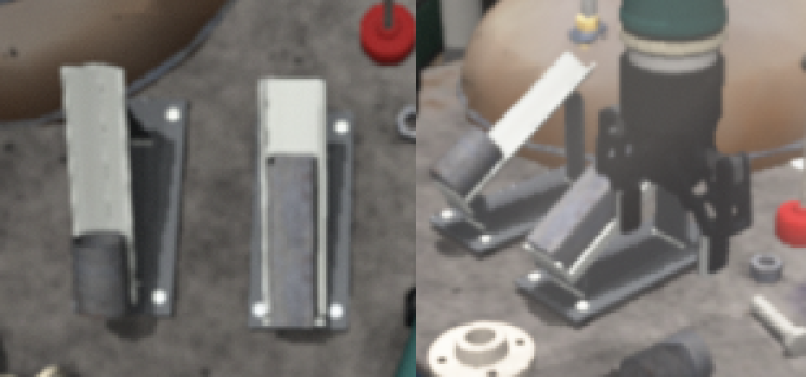

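The top view shows both tubes lying in line in the channel with no visible gap, from rows 155 to 325. Now gripping the pipe.

>>> {"method": "drive_tool", "body": {"deltas": [{"hand": 1, "offset": [0, 0, -4], "angular": [0, 0, 0]}, {"hand": 1, "offset": [0, 0, -8], "angular": [0, 0, 0]}, {"hand": 1, "offset": [0, 0, -10.5], "angular": [0, 0, 0]}, {"hand": 1, "offset": [0, 0, -11.6], "angular": [0, 0, 0]}, {"hand": 1, "offset": [0, 0, -11.6], "angular": [0, 0, 0]}, {"hand": 0.7, "offset": [0, 0, -11.6], "angular": [0, 0, 0]}, {"hand": 0.4, "offset": [0, 0, -11.6], "angular": [0, 0, 0]}, {"hand": 0.3, "offset": [0, 0, -11.6], "angular": [0, 0, 0]}]}}

```text
time: 11.82
tool_pos: [0.4735, -0.144, 0.0151]
tcp_rot: [3.141, -0.046, 0.004]
wrist_force: [-1.6, 2.7, 7.8]
width: 0.537
```

>>> {"method": "drive_tool", "body": {"deltas": [{"hand": 0.3, "offset": [0, 0, 0], "angular": [0, 0, 0]}, {"hand": 0.3, "offset": [0, 0, 0], "angular": [0, 0, 0]}, {"hand": 0.3, "offset": [0, 0, 0], "angular": [0, 0, 0]}]}}

```text
time: 12.2
tool_pos: [0.4735, -0.144, 0.0151]
tcp_rot: [3.141, -0.046, 0.004]
wrist_force: [-0.3, 2.6, 7.1]
width: 0.534
```

>>> {"method": "drive_tool", "body": {"deltas": [{"hand": 0.3, "offset": [0, 0, 3], "angular": [0, 0, 0]}, {"hand": 0.3, "offset": [0, 0, 8], "angular": [0, 0, 0]}, {"hand": 0.3, "offset": [0, 0, 13], "angular": [0, 0, 0]}, {"hand": 0.3, "offset": [0, 0, 18], "angular": [0, 0, 0]}, {"hand": 0.3, "offset": [0, 0, 18], "angular": [0, 0, 0]}, {"hand": 0.3, "offset": [0, 0, 18], "angular": [0, 0, 0]}]}}

```text
time: 12.95
tool_pos: [0.4715, -0.1436, 0.1927]
tcp_rot: [-3.141, 0.046, 0.001]
wrist_force: [-0.4, 0.4, -3.5]
width: 0.535
```

Run:
```python
from h import *
np.set_printoptions(precision=4,suppress=True)
c=cam('scene');s=bot.read_state();p=s['tool_pos'];R=Rn.from_rotvec(s['tcp_rot']).as_matrix();print(p,R,s['width'])
C=p+[0,0,.0105];L=R[:,0];W=R[:,1];q=proj(c,C)[0].astype(int)
u0,v0=q-[45,40];f=cv2.resize(c['frame'][v0:v0+75,u0:u0+90],None,fx=8,fy=8,interpolation=3)
for l in(-.0325,.0325):
  for a in np.arange(0,6.28,.26):
    k=proj(c,C+L*l+W*.024*np.cos(a)+np.array([0,0,.024*np.sin(a)]))[0]
    cv2.circle(f,tuple(((k-[u0,v0]+.5)*8).astype(int)),3,(0,255,0) if l<0 else (0,255,255),-1)
cv2.imwrite('pics/g4.png',f)
# transfer to pre-place
R1=Rn.from_euler('z',-1.3,degrees=True)*Rn.from_euler('y',-30,degrees=True)*Rn.from_euler('z',1.6,degrees=True)
xc=.065+.0325+.010; zc=.034-.0105
seat=np.array([.509+xc*.866-zc*.5,.193,.04+xc*.5+zc*.866]);pre=seat+.06*np.array([-.5,0,.866])
print('seat',seat,'pre off',(pre-p)*100,R1.as_rotvec(degrees=True))
```

```text
[ 0.4708 -0.1433  0.1916] [[ 0.9996 -0.0293 -0.0024]
 [-0.0293 -0.9996  0.0009]
 [-0.0024 -0.0008 -1.    ]] 0.5361288900166797
seat [0.5903 0.193  0.1141] pre off [ 8.9503 33.6306 -2.5544] [ -0.7591 -29.9904   0.2931]
```

View pics/g4.png

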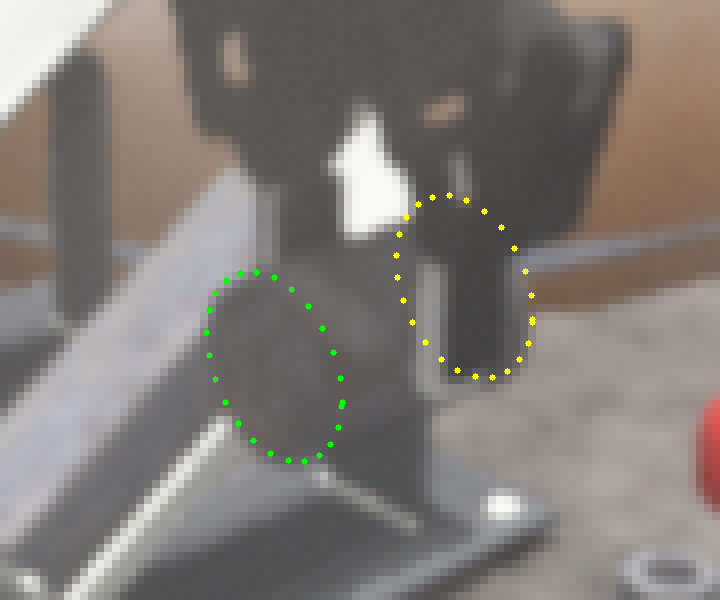

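The projected end outlines fit the held pipe, with the lower-left ellipse on its near end, so it is gripped near mid-length. Transferring to the V, high over the channel.

>>> {"method": "drive_tool", "body": {"deltas": [{"hand": 0.3, "offset": [1, 3, 4], "angular": [0, 0, 0]}, {"hand": 0.3, "offset": [2, 8, 6], "angular": [-0.1, -4, 0]}, {"hand": 0.3, "offset": [3, 13, 6], "angular": [-0.2, -8, 0]}, {"hand": 0.3, "offset": [4, 18, 6], "angular": [-0.3, -13, 0]}, {"hand": 0.3, "offset": [5, 23, 6], "angular": [-0.4, -18, 0.1]}, {"hand": 0.3, "offset": [7, 28, 6], "angular": [-0.5, -23, 0.2]}, {"hand": 0.3, "offset": [8, 32, 5], "angular": [-0.7, -28, 0.3]}, {"hand": 0.3, "offset": [9, 33.6, 3], "angular": [-0.8, -30, 0.3]}]}}

```text
time: 14.0
tool_pos: [0.5604, 0.1943, 0.2203]
tcp_rot: [3.029, -0.031, 0.809]
wrist_force: [0.4, -1.1, -2.8]
width: 0.532
```

>>> {"method": "drive_tool", "body": {"deltas": [{"hand": 0.3, "offset": [0, 0, -3], "angular": [0, 0, 0]}, {"hand": 0.3, "offset": [0, 0, -5.5], "angular": [0, 0, 0]}, {"hand": 0.3, "offset": [0, 0, -5.5], "angular": [0, 0, 0]}, {"hand": 0.3, "offset": [0, 0, -5.5], "angular": [0, 0, 0]}]}}

```text
time: 14.5
tool_pos: [0.562, 0.192, 0.1677]
tcp_rot: [3.028, -0.036, 0.81]
wrist_force: [0.6, -0.2, -2.7]
width: 0.532
```

Run:
```python
from h import *
np.set_printoptions(precision=4,suppress=True)
c=cam('scene');t=cam('top');s=bot.read_state();print(s['tool_pos'],s['wrist_force'],Rn.from_rotvec(s['tcp_rot']).as_matrix())
a=cv2.resize(t['frame'][100:245,180:340],None,fx=2.6,fy=2.6,interpolation=3)
b=cv2.resize(c['frame'][90:235,220:370],None,fx=2.6,fy=2.6,interpolation=3)
cv2.imwrite('pics/p3.png',np.hstack([a,b]))
```

```text
[0.5631 0.1925 0.1697] [-0.5828  0.4111 -1.3551] [[ 0.8646 -0.0242  0.5019]
 [-0.0212 -0.9997 -0.0116]
 [ 0.5021 -0.0006 -0.8648]]
```

View pics/p3.png

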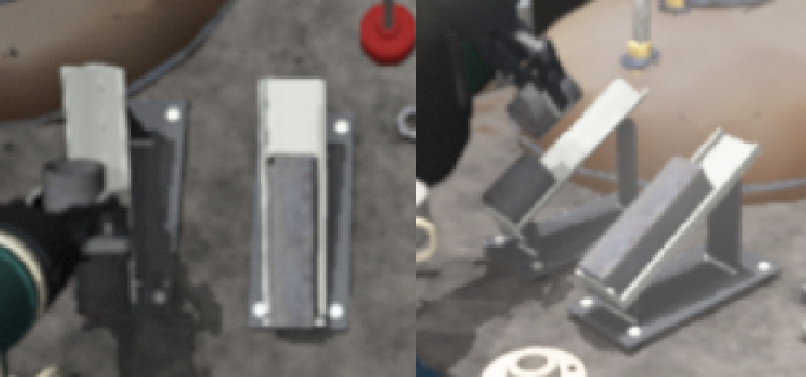

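The pipe is over the V, uphill of the stored pipe and parallel to the trough. The lateral offset in the top view is about the parallax expected for its height. Lowering with force checks.

>>> {"method": "drive_tool", "body": {"deltas": [{"hand": 0.3, "offset": [0.8, 0.05, -1.7], "angular": [0, 0, 0]}, {"hand": 0.3, "offset": [1.6, 0.05, -3.2], "angular": [0, 0, 0]}, {"hand": 0.3, "offset": [2.1, 0.05, -4.3], "angular": [0, 0, 0]}, {"hand": 0.3, "offset": [2.4, 0.05, -4.9], "angular": [0, 0, 0]}, {"hand": 0.3, "offset": [2.4, 0.05, -4.9], "angular": [0, 0, 0]}]}}

```text
time: 15.22
tool_pos: [0.5862, 0.1925, 0.1187]
tcp_rot: [3.028, -0.036, 0.811]
wrist_force: [-0.3, 0.1, -2.2]
width: 0.537
```

>>> {"method": "drive_tool", "body": {"deltas": [{"hand": 0.3, "offset": [0.1, 0, -0.17], "angular": [0, 0, 0]}, {"hand": 0.3, "offset": [0.15, 0, -0.26], "angular": [0, 0, 0]}, {"hand": 0.3, "offset": [0.15, 0, -0.26], "angular": [0, 0, 0]}]}}

```text
time: 15.6
tool_pos: [0.5879, 0.1929, 0.118]
tcp_rot: [3.028, -0.036, 0.814]
wrist_force: [-5.7, -1.0, 3.0]
width: 0.537
```

>>> {"method": "drive_tool", "body": {"deltas": [{"hand": 0.3, "offset": [0.05, 0, -0.09], "angular": [0, 0, 0]}, {"hand": 0.3, "offset": [0.1, 0, -0.17], "angular": [0, 0, 0]}, {"hand": 0.3, "offset": [0.1, 0, -0.17], "angular": [0, 0, 0]}]}}

```text
time: 15.98
tool_pos: [0.5882, 0.1931, 0.1178]
tcp_rot: [3.027, -0.036, 0.814]
wrist_force: [-21.9, -0.7, 20.3]
width: 0.534
```

>>> {"method": "drive_tool", "body": {"deltas": [{"hand": 0.3, "offset": [-0.2, 0, -0.05], "angular": [0, 0, 0]}, {"hand": 0.3, "offset": [-0.4, 0, -0.1], "angular": [0, 0, 0]}, {"hand": 0.3, "offset": [-0.5, 0, -0.18], "angular": [0, 0, 0]}, {"hand": 0.3, "offset": [-0.5, 0, -0.18], "angular": [0, 0, 0]}]}}

```text
time: 16.48
tool_pos: [0.5868, 0.193, 0.1174]
tcp_rot: [3.026, -0.036, 0.823]
wrist_force: [0.3, -5.8, 9.0]
width: 0.537
```

>>> {"method": "drive_tool", "body": {"deltas": [{"hand": 0.3, "offset": [-0.17, 0, -0.09], "angular": [0, 0, 0]}, {"hand": 0.3, "offset": [-0.35, 0, -0.19], "angular": [0, 0, 0]}, {"hand": 0.3, "offset": [-0.35, 0, -0.19], "angular": [0, 0, 0]}]}}

```text
time: 16.85
tool_pos: [0.5835, 0.193, 0.1155]
tcp_rot: [3.026, -0.035, 0.823]
wrist_force: [2.2, -5.5, 8.1]
width: 0.539
```

>>> {"method": "drive_tool", "body": {"deltas": [{"hand": 0.3, "offset": [-0.17, 0, -0.1], "angular": [0, 0, 0]}, {"hand": 0.3, "offset": [-0.35, 0, -0.2], "angular": [0, 0, 0]}, {"hand": 0.3, "offset": [-0.35, 0, -0.2], "angular": [0, 0, 0]}]}}

```text
time: 17.23
tool_pos: [0.58, 0.1931, 0.1135]
tcp_rot: [3.026, -0.035, 0.823]
wrist_force: [1.8, -5.9, 7.0]
width: 0.533
```

>>> {"method": "drive_tool", "body": {"deltas": [{"hand": 0.3, "offset": [-0.17, 0, -0.1], "angular": [0, 0, 0]}, {"hand": 0.3, "offset": [-0.35, 0, -0.2], "angular": [0, 0, 0]}, {"hand": 0.3, "offset": [-0.35, 0, -0.2], "angular": [0, 0, 0]}]}}

```text
time: 17.6
tool_pos: [0.5784, 0.1935, 0.113]
tcp_rot: [3.025, -0.033, 0.829]
wrist_force: [8.8, -6.2, 5.4]
width: 0.535
```

>>> {"method": "drive_tool", "body": {"deltas": [{"hand": 0.3, "offset": [-0.17, 0, -0.1], "angular": [0, 0, 0]}, {"hand": 0.3, "offset": [-0.26, 0, -0.15], "angular": [0, 0, 0]}, {"hand": 0.3, "offset": [-0.26, 0, -0.15], "angular": [0, 0, 0]}]}}

```text
time: 17.98
tool_pos: [0.5779, 0.194, 0.1136]
tcp_rot: [3.025, -0.032, 0.836]
wrist_force: [12.3, -7.4, 7.5]
width: 0.533
```

The pipe is stopped by the stored pipe at ~14 N upslope. Releasing, retreating and checking.

>>> {"method": "drive_tool", "body": {"deltas": [{"hand": 0.65, "offset": [0, 0, 0], "angular": [0, 0, 0]}, {"hand": 0.8, "offset": [0, 0, 0], "angular": [0, 0, 0]}, {"hand": 1, "offset": [0, 0, 0], "angular": [0, 0, 0]}, {"hand": 1, "offset": [0, 0, 0], "angular": [0, 0, 0]}, {"hand": 1, "offset": [-1.5, 0, 2.6], "angular": [0, 0, 0]}, {"hand": 1, "offset": [-4, 0, 7], "angular": [0, 0, 0]}, {"hand": 1, "offset": [-6, 0, 11], "angular": [0, 0, 0]}, {"hand": 1, "offset": [-8, 0, 15], "angular": [0, 0, 0]}]}}

```text
time: 18.98
tool_pos: [0.4896, 0.1927, 0.2567]
tcp_rot: [3.028, -0.036, 0.812]
wrist_force: [0.7, 0.4, 0.1]
width: 1.001
```

>>> {"method": "drive_tool", "body": {"deltas": [{"hand": 1, "offset": [0, -4, 4], "angular": [0, 5, 0]}, {"hand": 1, "offset": [-1, -10, 5], "angular": [0, 10, 0]}, {"hand": 1, "offset": [-1, -16, 5], "angular": [0, 15, 0]}, {"hand": 1, "offset": [-1, -22, 5], "angular": [0, 20, 0]}, {"hand": 1, "offset": [-1, -28, 5], "angular": [0, 25, 0]}, {"hand": 1, "offset": [-1, -34, 5], "angular": [0, 30, 0]}, {"hand": 1, "offset": [-1, -40, 5], "angular": [0, 30, 0]}, {"hand": 1, "offset": [-1, -44, 5], "angular": [0, 30, 0]}]}}

```text
time: 19.98
tool_pos: [0.4805, -0.2498, 0.305]
tcp_rot: [3.129, -0.035, -0.001]
wrist_force: [0.9, -0.1, -0.6]
width: 1.004
```

Run:
```python
from h import *
c=cam('scene');t=cam('top');s=bot.read_state();print(s['time'],s['tool_pos'],s['wrist_force'])
a=cv2.resize(t['frame'][110:290,180:410],None,fx=1.9,fy=1.9,interpolation=3)
b=cv2.resize(c['frame'][100:260,230:390],None,fx=2.1,fy=2.1,interpolation=3)
h=min(a.shape[0],b.shape[0]);cv2.imwrite('pics/p4.png',np.hstack([a[:h],b[:h]]))
```

```text
20.075 [ 0.48027667 -0.25083962  0.30490226] [-0.42663323  0.87121268  0.23128602]
```

View pics/p4.png

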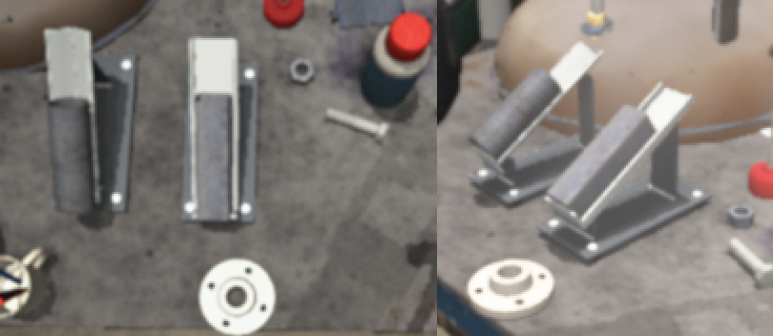

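Both pairs lie in line and closed up, with no gap at rows 97–210 and 95–220. The can and flange are in place and the arm is clear. One numeric check against the first frame, then handing in.

Run:
```python
from h import *
T=np.load('pics/top0.npy',allow_pickle=True).item()['frame'];a=cam('top')['frame'];b=cam('top')['frame']
d=lambda x,y,s:cv2.absdiff(x,y)[s].mean().round(2)
print('racks still',d(a,b,np.s_[110:240,190:330]),'flange',d(T,b,np.s_[240:290,280:330]),'can',d(T,b,np.s_[115:170,365:410]),'stored lower',d(T,b,np.s_[205:228,205:240]),d(T,b,np.s_[205:228,280:306]))
print(bot.finish_job())
```

```text
racks still 1.19 flange 9.31 can 6.92 stored lower 6.74 10.08
the job is handed in; nothing more can be done
None
```

The job is handed in at about 20 s of the 54 s allowed, with both offcuts sorted. The square tube is in the channel rack on the right, and the round pipe is in the V trough on the left. No verdict is reported, so the result rests on my own checks.

- **Seating:** I lowered each piece until it touched the trough, then slid it downhill until it met the stored piece, at about 11 N for the tube and 14 N for the pipe. A sideways probe of the tube met a stop about 3.4 mm to each side, so it lay between the flanges.
- **Force peak:** Pushing the tube down reached about 52 N at the wrist, below the 120 N limit.
- **Last pictures:** Both pairs lie in line with no visible gap. The spray can is upright, it and the flange look unmoved, and the arm is clear of everything.
- **Checks that disagreed:**
  - Both pieces touched down about 4–5 mm higher than my camera estimate. I put this down to a shared calibration or grasp-offset error, because the stiff contact and the views looked like full seating. I did not measure the final seated heights separately.
  - Comparing frames just before handing in showed the racks at rest (difference 1.2). The can, flange and stored pieces differed by about 7–10 grey levels from the first image. I took this for changed shadows and lighting, but did not confirm it.

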